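Walk the hand press into its bench mount and lock it with the hitch pin

ROBOT

A 6-joint arm with a two-finger parallel gripper is mounted at the origin on a cart in front of the work surface, level with it; the furniture and walls round the work are solid. World frame = base frame: x ahead of the robot, y to its left, z up, the work surface at z = 0. Lengths are in mm, angles in degrees, forces in N, time in s.
With the tool pointing down it reaches from about 275 to 750 mm from the base axis. Payload 10.2 kg.
Tool frame: the origin (TCP) lies on the centre line of the jaws, within the pads' length; the fingertips stand bot.tip_reach ahead of it and the grasp point (between the pads) lies 11 mm behind it (bot.tip_reach is the distance from the TCP to the fingertips, in mm); z points along the fingers, y is the line along which they close (so a half turn about z gives the same grasp; the last joint's range is limited). The gripper opens to 88 mm and grips with 3 to 60 N. Pads are 18 mm wide; open, the fingers measure 123 mm over their backs; the gripper's body (75 mm by 187 mm) begins 45 mm behind the grasp point.
Start: joints at [-12.8, 17.928, 85.812, -0, 76.261, -12.8], TCP at [525.006, -0.014, 246.72] pointing down, gripper open.
Joint ranges: [-168.41, 168.41], [-55.51, 124.54], [10.69, 146.95], [-70.63, 250.63], [1, 178], [-165.06, 165.06]. Speed limits (degrees/s): [136.94, 136.94, 172.46, 180, 180, 180].

INTERFACE

Orientations are given as a 3x3 rotation matrix whose columns are the frame's x, y, z axes.
In Python, from rig import observe, optics, bot gives the robot as it stands. The module is installed in compiled form; this text tells all that it offers.
- The arm moves only by the tool servo_tool, never from a script. Its argument "steps" is a list that holds one entry, the list of rows, each a list of 7 numbers: the shift along the tool's x, y, z in m, then the turn, a rotation vector about the tool's x, y, z in rad, then the finger opening in m, from 0 to 0.0881. A call has exactly 5 rows; each row is the pose to reach, as a shift and turn from the pose commanded when the call began, along the tool's axes at that moment; what a row does not reach only later rows make up. A row lasts 1/8 s, in which the tool goes at most 62.5 mm and 10.7 degrees, less where a joint would pass 70% of its speed; a pose out of reach is approached as far as the arm can. A call with a gripper value outside its range is refused whole. The fingers move at their own pace and stop on an object; the grip force is fixed at half the most. Time passes only in rows, so rows that repeat a pose let the fingers close, or fill a call up. It gives the time, the measured TCP pose, the force, the opening and the grip force at its end, in the units of the state.
- observe(): the state, without advancing time (a new reading comes with each control period).
- optics.get_image(name): name is "scene" or "side" or "wrist"; returns the picture (420x560x3 uint8, blue, green, red); there is no depth.
- optics.camera_info(name): a dict with "fovy" (degrees; the focal length in pixels is half the picture's height over the tangent of half this angle, whatever the lens; pixels are square), "cx", "cy" (the principal point, pixels), "R" (3x3) and "t" (3): a world point X has camera coordinates R X + t; the wrist camera has in their place "tool_from_camera" (4x4, takes a point from camera to tool coordinates, whose origin is the TCP and whose axes are the flange's). Camera axes: x right, y down, z forward; pixel columns grow to the right and rows downward; lengths in mm; the calibration is good to about 2 mm. A picture is of the moment at which its call begins: read the wrist's pose just before it. camera_info takes no time and is no camera call.
- bot.close_job(): hands the job in; it is judged then, once.
The state is a dict: "t": time; "joint_pos": joint angles; "qvel": joint speeds; "effort": joint torques, N m; "ee_pos": TCP position; "tcp_rot": TCP orientation; "wrist_force": force on the tool from outside, world axes, zero at the start; "ft_torque": the same for the moment, N m; "width": finger opening in mm; "finger_force": force on a finger pad.
Only numpy, scipy, OpenCV 4.12 (cv2) and the standard library are available. Lean on these libraries where they do the work, as an engineer would, in place of code of your own. Each camera call takes 0.05 s, during which the arm holds its last target. There are 200 camera calls.

TASK

Before the hand press is used it must be locked to the worktop: push it along the surface, without lifting or tipping it, until the tongue on its base is fully home in the steel bench mount. Then take the hitch pin (the one with the thick handle and broad collar) out of the wooden die block and put it down through the mount and the tongue until its collar sits on the mount. Keep the arm and the gripper's body from knocking against the press and its lever, leave the punch in its hole and the other things on the worktop where they are.

Things in the scene. Friction and masses are not known exactly. Their poses are not given: they have to be found in the camera images.
- mount: Fixed steel bench mount on the worktop: foot plate 120 (x) x 96 (y, -30..+66 mm) x 14 mm high with a clevis on it. Origin on the worktop under the pin hole. Its mouth faces its own -y; the tongue enters towards its +y, into a slot 18 mm high and 43.5 mm wide with flared lead-ins 80 mm across, until its nose rests on the back stop at y = +20 mm: then all holes are in line.
- mount_hole (a point): Centre of the upper mouth of the mount's 18 mm pin hole, on top of its upper jaw, 42 mm above the worktop. The hole goes straight down through the upper jaw (76 x 50 mm, z 32 to 42 mm) and, under the slot, through the foot plate (z 0 to 14 mm). Axes as the mount's.
- press: Grey cast hand press, loose, about 0.9 kg (some 10 N to slide), facing the mount with its own +y. Origin on its underside. Base x -60..60, y -105..66, z 0..30 mm, ending at -y in two feet with a gap between. Column x -17..17, y -12..34 mm; head x -22..22, y -62..38, z 140..200 mm, ears to 236. Steel tongue 40 mm wide, z 17..27 mm, from y 60 to its chamfered nose at 120 mm.
- press_hole (a point): Centre of the 19 mm hole in the press's tongue, on the tongue's upper face (x 0, y +100, z 27 mm of the press); axes as the press's.
- press_foot_left (a point): Centre of the end face of the press's foot on its -x side (x -43, y -105, z 15 mm of the press). The face is 34 mm wide, 30 mm high and looks to the press's -y; push here and at the other foot.
- press_foot_right (a point): The same on the press's +x side (x +43 mm).
- press_lever (a point): End of the press's rigid lever (black grip 26 mm thick), at (0, 156, 261) mm of the press. The lever rises to here by 16 degrees from (0, 16, 221) mm and so hangs over the tongue's hole, its underside 230 mm above the worktop: an upright gripper at the hole would strike it. Lean the gripper 20 degrees or more, for instance 30 degrees back to -x or to -x and +y.
- die_block: Wooden block 58 (x) x 124 (y) x 46 mm high, fixed, origin in the middle of its underside. Two upright holes 16.5 mm wide and 42 mm deep, at y = +36 and y = -36 mm, hold the pin and the punch (either way round). Between them three brass dies stand up to 11 mm above its top.
- pin: Hitch pin, 96 mm, 0.1 kg, upright in the die block. Origin at the tip, z towards the handle. Steel shank 14 mm thick, 40 mm long, nose tapered to 7 mm over the last 8 mm; collar 34 mm wide, z 40..46 mm; round black handle 24 mm thick, z 46..96 mm (straight 52..90). In the block its tip is 6 mm above the worktop; fully in the mount, collar on the upper jaw, 2 mm.
- punch: Setting punch, 88 mm long, the other tool standing in the die block: same shank, but a narrow collar of 21 mm and a thin steel stem of 14 mm with a small 18 mm knob. Origin at its tip. Not needed; it stays.
- tape_measure: Yellow pocket tape measure, 55 x 123 x 25 mm, bystander; origin under its middle.
- spool_red: Standing thread spool with red thread, 29 mm wide, 46 mm high, bystander; origin under its middle.
- shaker: Small glass salt shaker with a grey domed top, 44 mm wide, 90 mm high, bystander; origin under its middle.
- tin: Low round white and red tub, 63 mm wide, 34 mm high, bystander; origin under its middle.
Mind the look-alikes: they are no part of the job. What is shaped like the punch but red or yellow is not meant.

How it is judged (in metres and radians):
On the way:
1. the press stands with its tongue fully home in the mount, the holes in line within 5 mm, the pin still in the die block (horizontal distance between press_hole and mount_hole below 0.005 m and z of press_hole in the frame of mount below 0.034 m and horizontal distance between pin and die_block below 0.06 m), for 0.2 s.
At the end, for the whole second after the job is handed in: Press level, tongue home in the mount (holes within 5 mm); hitch pin down through both, tip under 6 mm above the worktop (collar on the jaw), within 5 mm of the hole axis, upright within 8 degrees; punch still down in its hole; pin and press at rest (horizontal distance between each of pin, press_hole and mount_hole below 0.005 m and z of pin in the frame of mount below 0.006 m and angle between pin's own z axis and vertical below 0.14 rad and height (world z) of press below 0.006 m and angle between press's own z axis and vertical below 0.05 rad and z of punch in the frame of die_block below 0.012 m and horizontal distance between punch and die_block below 0.045 m and linear speed of each of pin, press below 0.02 m/s); the robot touches nothing.
It fails at once if the arm or the gripper's body (not the fingers) knocks against the press with more than 6 N (contact force between the arm and press above 6 N).
It fails at once if the press is tipped by more than 9 degrees or lifted by more than 15 mm (angle between press's own z axis and vertical above 0.16 rad or height (world z) of press above 0.015 m).
It fails at once if one of the other things (tape measure, red spool, shaker, tub) is moved by more than 30 mm (distance of any of tape_measure, spool_red, shaker, tin from where it was at the start of the episode above 0.03 m).
It fails at once if the punch is pulled out of the die block (z of punch in the frame of die_block above 0.04 m).
It also fails if it takes over 67 s, if anything falls off the work surface, if the arm or the gripper's body presses on something with over 40 N, if the wrist force passes 120 N, or if a joint passes its speed limit or range.

## Working session

There is one attempt and no reset: what is moved stays moved. The work goes in short steps, Python scripts to look and compute and a tool call to move; the robot and the scene stay as the last step left them, time stands still between calls to the robot, and variables do not carry over. Pictures are saved under pics/ and viewed, at most 10 in all, crops included, and the job is handed in when it is done.

Besides the shell and the picture viewer there is one more tool, called after "Call:" by a JSON object that holds its "method" and its "body", one argument or row to a line. servo_tool: Moves the arm, as the interface text tells. Its arguments: {"type":"object","properties":{"steps":{"type":"array"}},"required":["steps"]}

```bash
mkdir -p pics; python3 - <<'E'
from rig import observe, optics, bot
import cv2,numpy as np
s=observe(); print({k:np.round(v,3).tolist() for k,v in s.items()}, bot.tip_reach)
for n in("scene","side"):
    im=optics.get_image(n); cv2.imwrite(f"pics/{n}0.png",cv2.resize(im,(800,600),interpolation=cv2.INTER_CUBIC)); cv2.imwrite(f"pics/{n}0_raw.png",im)
    i=optics.camera_info(n); print(n,i)
print(optics.camera_info("wrist"))
E
```

```text
{'t': 0.0, 'joint_pos': [-12.801, 17.961, 85.852, 0.001, 76.261, -12.801], 'qvel': [-0.112, 0.019, 0.071, 0.072, 0.003, 0.041], 'effort': [-0.0, -40.222, -25.226, 0.069, 0.035, -0.0], 'ee_pos': [524.774, 0.035, 246.164], 'tcp_rot': [[-0.0, 1.0, -0.001], [1.0, 0.0, 0.0], [0.0, -0.001, -1.0]], 'wrist_force': [-0.044, -0.705, -0.358], 'ft_torque': [0.016, 0.031, 0.047], 'finger_force': 0.0, 'width': 88.445} 8.0
scene {'fovy': 49.11264020154747, 'cx': 273.13673421763787, 'cy': 211.10140313599314, 'R': array([[-0.87601983, -0.48187453, -0.01965162],
       [-0.2755995 ,  0.53363085, -0.79955177],
       [ 0.39577035, -0.69500723, -0.60027559]]), 't': array([540.3339011 , 219.81356314, 967.66927283])}
side {'fovy': 52.02624774568309, 'cx': 285.15401661526903, 'cy': 211.74733811665155, 'R': array([[ 0.93735569, -0.34811382,  0.01345674],
       [-0.22755204, -0.64105692, -0.73298437],
       [ 0.26378852,  0.68400496, -0.68011236]]), 't': array([-498.93689946,  323.68307095,  810.41464073])}
{'fovy': 63.27048095812955, 'cx': 278.1394041023473, 'cy': 206.2612798423573, 'tool_from_camera': array([[ 1.33427794e-03, -9.46316789e-01, -3.23237922e-01,
         8.40061632e+01],
       [ 9.99998460e-01,  1.63117448e-03, -6.47609372e-04,
         6.33265754e-01],
       [ 1.14010107e-03, -3.23236560e-01,  9.46317508e-01,
        -1.37304620e+02],
       [ 0.00000000e+00,  0.00000000e+00,  0.00000000e+00,
         1.00000000e+00]])}
```

View pics/scene0.png

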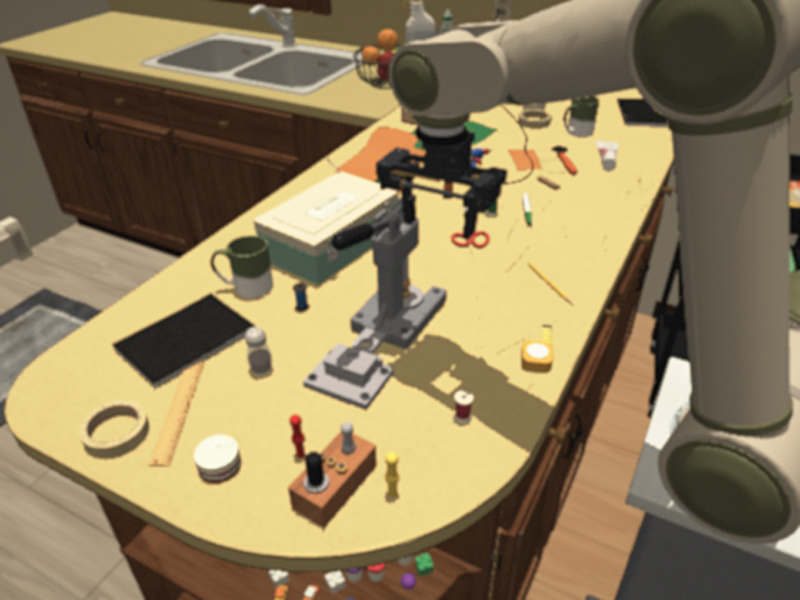

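View pics/side0.png

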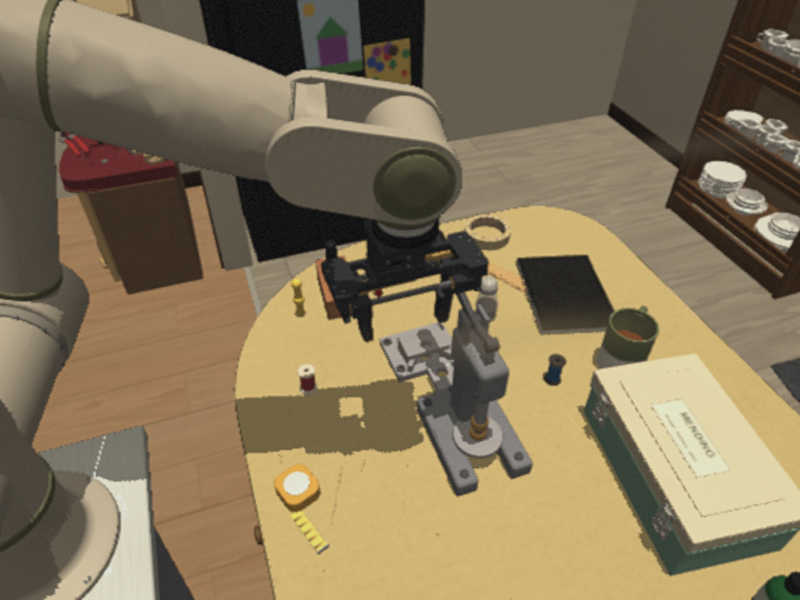

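```bash
python3 - <<'E'
import cv2,numpy as np
def crop(n,x,y,w,h,f,out):
    im=cv2.imread(f"pics/{n}0_raw.png")[y:y+h,x:x+w]
    c=cv2.resize(im,None,fx=f,fy=f,interpolation=cv2.INTER_CUBIC)
    for i in range(0,w,10): cv2.putText(c,str(x+i),(i*f,8),0,.3,(0,0,255)); cv2.line(c,(i*f,10),(i*f,16),(0,0,255))
    for i in range(0,h,10): cv2.putText(c,str(y+i),(0,i*f+4),0,.3,(255,0,0)); cv2.line(c,(20,i*f),(26,i*f),(255,0,0))
    cv2.imwrite(out,c); print(c.shape)
crop("scene",190,195,130,98,6,"pics/c1.png")
crop("scene",190,285,100,85,7,"pics/c2.png")
crop("side",260,200,120,150,4,"pics/c3.png")
E
```

```text
(588, 780, 3)
(595, 700, 3)
(600, 480, 3)
```

View pics/c1.png

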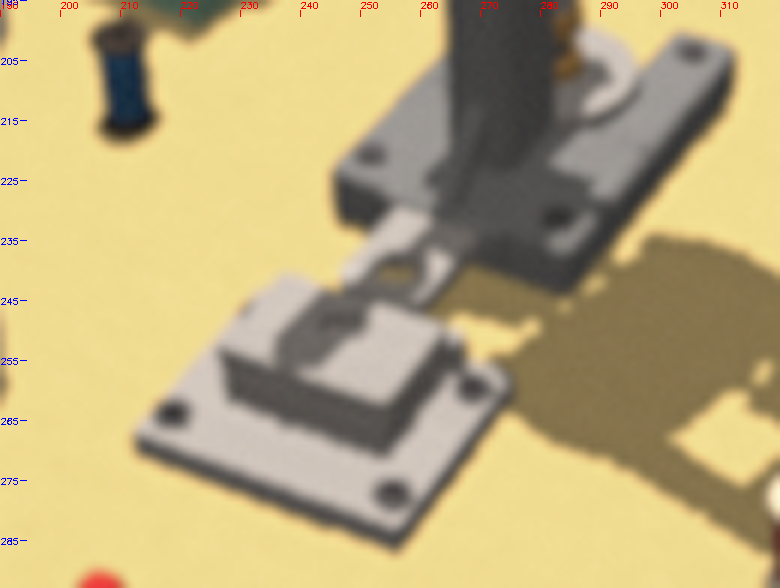

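View pics/c2.png

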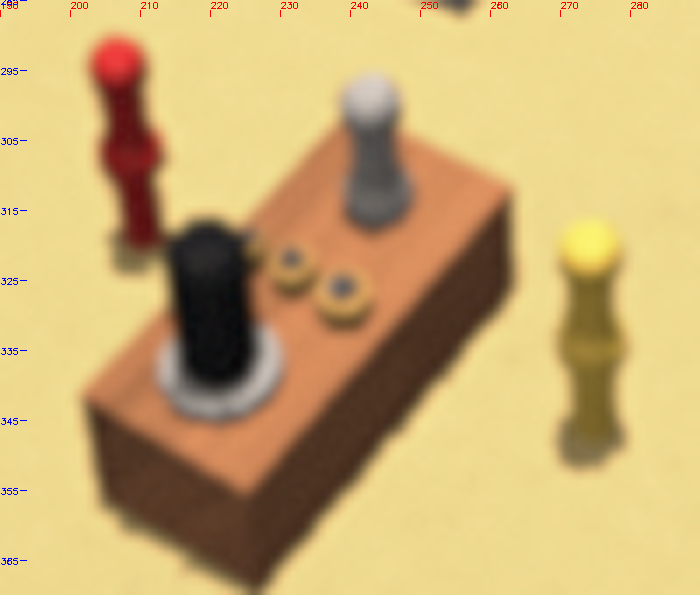

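View pics/c3.png

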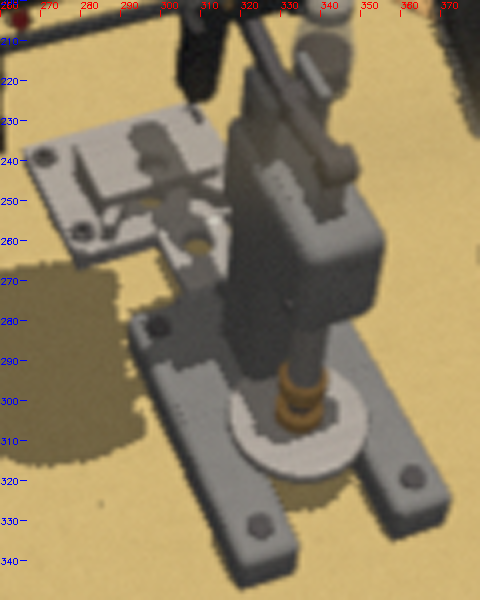

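```bash
cat > h.py <<'E'
import numpy as np, cv2
from scipy.optimize import least_squares
from rig import observe, optics, bot
INF={n:optics.camera_info(n) for n in("scene","side")}
def cam(n):
    i=INF[n]; return i["R"],i["t"],210/np.tan(np.radians(i["fovy"]/2)),i["cx"],i["cy"]
def proj(n,X):
    R,t,f,cx,cy=cam(n); c=np.atleast_2d(X)@R.T+t; return np.c_[cx+f*c[:,0]/c[:,2],cy+f*c[:,1]/c[:,2]]
def back(n,u,v,z):
    R,t,f,cx,cy=cam(n); d=R.T@np.array([(u-cx)/f,(v-cy)/f,1]); C=-R.T@t; return C+d*(z-C[2])/d[2]
def pose(p,X):
    c,s=np.cos(p[2]),np.sin(p[2]); X=np.atleast_2d(X).astype(float); return np.c_[p[0]+c*X[:,0]-s*X[:,1],p[1]+s*X[:,0]+c*X[:,1],X[:,2]]
def fit(obs,p0):
    def r(p): return np.concatenate([(proj(n,pose(p,X))[0]-uv) for n,uv,X in obs])
    s=least_squares(r,p0,loss="soft_l1",x_scale=[10,10,.1]); return s.x, r(s.x).reshape(-1,2)
E
python3 - <<'E'
from h import *
np.set_printoptions(precision=1,suppress=True)
def c1(x,y): return np.array([190+x/6,195+y/6])
def c2(x,y): return np.array([190+x/7,285+y/7])
def c3(x,y): return np.array([260+x/4,200+y/4])
M=[("scene",c1(136,440),(60,66,14)),("scene",c1(400,538),(-60,66,14)),("scene",c1(510,385),(-60,-30,14)),("scene",c1(345,317),(0,0,42)),
("side",c3(25,152),(-60,66,14)),("side",c3(81,256),(-60,-30,14)),("side",c3(155,165),(0,0,42))]
P=[("scene",c1(335,175),(60,66,30)),("scene",c1(565,293),(-60,66,0)),("scene",c1(340,222),(60,66,0)),("scene",c1(735,55),(-60,-105,30)),("scene",c1(400,269),(0,100,27)),
("side",c3(237,565),(-60,-105,30)),("side",c3(243,588),(-60,-105,0)),("side",c3(447,518),(60,-105,0)),("side",c3(450,495),(60,-105,30)),("side",c3(130,318),(-60,66,30)),("side",c3(200,240),(0,100,27))]
D=[("scene",c2(82,397),(29,62,46)),("scene",c2(248,493),(-29,62,46)),("scene",c2(513,187),(-29,-62,46)),("scene",c2(345,125),(29,-62,46)),("scene",c2(262,590),(-29,62,0)),("scene",c2(220,366),(0,36,52)),("scene",c2(207,240),(0,36,102))]
for n,o in(("mount",M),("press",P),("die",D)):
    g=back(*[o[0][0]],*o[0][1],o[0][2][2])
    p,r=fit(o,[g[0],g[1],0]); print(n,p,np.degrees(p[2])); print(r.T)
    if n=="mount":print("hole",pose(p,(0,0,42)))
    if n=="press":print(pose(p,[(0,100,27),(-43,-105,15),(43,-105,15),(0,156,261)]))
    if n=="die":print("pin",pose(p,[(0,36,52),(0,-36,52)]))
print("pin top",back("scene",*c2(207,240),102),"collar",back("scene",*c2(220,366),52))
for n,u,v in(("scene",463,415),("scene",538,362),("scene",260,370),("scene",217,465),("scene",300,455),("scene",392,492),("scene",315,300)): print(u,v,back(n,u/1.4286,v/1.4286,0))
E
```

```text
mount [614.1 132.2   0.1] 2.9085994619188926
[[-0.7  0.4  0.4 -0.5 -1.2 -0.3 -0.6]
 [-1.7 -2.6 -3.2  0.1 -1.1  0.  -1. ]]
hole [[614.1 132.2  42. ]]
press [619.5 -21.9  -0. ] -0.31917284176470484
[[-2.5  0.2 -2.6  1.2 -0.   1.  -1.5  0.1  1.5 -2.5 -1.2]
 [-0.8  2.7  0.4 -2.5 -1.  -0.2  1.9  1.8 -0.4 -2.9 -0.2]]
[[ 620.1   78.1   27. ]
 [ 576.  -126.7   15. ]
 [ 662.  -127.2   15. ]
 [ 620.4  134.1  261. ]]
die [514.8 346.4  -0.1] -4.136278538721618
[[-0.3  0.1 -0.2  0.7  0.1  0.2 -0.4]
 [ 0.1  0.2 -0.3 -2.8  1.  -0.4  0.4]]
pin [[517.4 382.4  52. ]
 [512.2 310.5  52. ]]
pin top [517.3 381.3 102. ] collar [517.2 383.2  52. ]
463 415 [411.  135.7   0. ]
538 362 [346.9 -37.7  -0. ]
260 370 [761.4 201.7   0. ]
217 465 [690.3 395.2  -0. ]
300 455 [592.8 322.5   0. ]
392 492 [439.9 316.3  -0. ]
315 300 [790.3  -9.5   0. ]
```

```bash
cat >> h.py <<'E'
def wcam():
    s=observe(); T=np.eye(4); T[:3,:3]=s["tcp_rot"]; T[:3,3]=s["ee_pos"]; i=optics.camera_info("wrist")
    A=np.linalg.inv(T@np.array(i["tool_from_camera"])); INF["wrist"]={**i,"R":A[:3,:3],"t":A[:3,3]}; return A
def wsnap(name):
    A=wcam(); im=optics.get_image("wrist"); np.save(f"pics/{name}.npy",A); cv2.imwrite(f"pics/{name}_raw.png",im); return im
def wload(name):
    A=np.load(f"pics/{name}.npy"); INF["wrist"]={**optics.camera_info("wrist"),"R":A[:3,:3],"t":A[:3,3]}
def grid(im,out,x=0,y=0,w=560,h=420,f=800/560):
    c=cv2.resize(im[y:y+h,x:x+w],None,fx=f,fy=f,interpolation=cv2.INTER_CUBIC); st=20 if f<3 else 10
    for i in range(0,w,st): cv2.putText(c,str(x+i),(int(i*f),8),0,.3,(0,0,255)); cv2.line(c,(int(i*f),10),(int(i*f),15),(0,0,255))
    for i in range(0,h,st): cv2.putText(c,str(y+i),(0,int(i*f)+4),0,.3,(255,0,0)); cv2.line(c,(20,int(i*f)),(25,int(i*f)),(255,0,0))
    cv2.imwrite(out,c)
E
python3 - <<'E'
from h import *
im=wsnap("w0")
grid(im,"pics/w0.png")
E
```

```text
(no output)
```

View pics/w0.png

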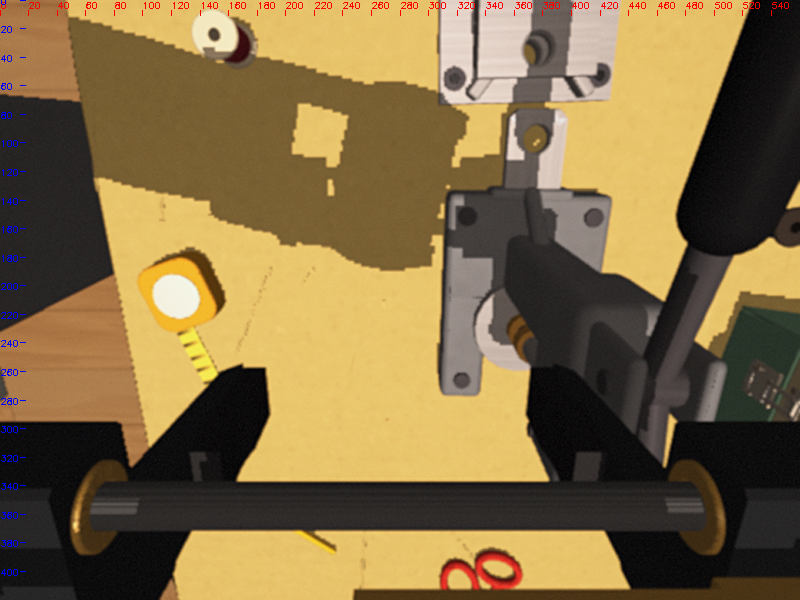

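```bash
python3 - <<'E'
from h import *
wload("w0")
np.set_printoptions(precision=1,suppress=True)
w=lambda x,y:np.array([x,y])*.7-0.15
def c1(x,y): return np.array([190+x/6,195+y/6])
def c3(x,y): return np.array([260+x/4,200+y/4])
MW=[("wrist",w(440,103),(-60,-30,14)),("wrist",w(611,100),(60,-30,14)),("wrist",w(538,47),(0,0,42))]
PW=[("wrist",w(447,191),(-60,66,30)),("wrist",w(610,196),(60,66,30)),("wrist",w(441,393),(-60,-105,30)),("wrist",w(480,393),(-26,-105,30)),("wrist",w(536,138),(0,100,27)),("wrist",w(538,108),(0,120,22))]
MS=[("scene",c1(136,440),(60,66,14)),("scene",c1(400,538),(-60,66,14)),("scene",c1(510,385),(-60,-30,14)),("side",c3(25,152),(-60,66,14)),("side",c3(81,256),(-60,-30,14)),("side",c3(155,165),(0,0,42))]
PS=[("scene",c1(400,269),(0,100,27)),("side",c3(243,588),(-60,-105,0)),("side",c3(447,518),(60,-105,0)),("side",c3(200,240),(0,100,27))]
for n,o,p0 in(("mountW",MW,[614,132,0]),("mountS",MS,[614,132,0]),("pressW",PW,[620,-20,0]),("pressS",PS,[620,-20,0])):
    p,r=fit(o,p0); print(n,p,np.degrees(p[2])); print(r.T)
    if "press" in n:print(pose(p,[(0,100,27),(-43,-105,15),(43,-105,15),(0,156,261)]))
for n,q,z in(("mh",(538,47),42),("ph",(536,138),27)): print(n,back("wrist",*w(*q),z))
print("side mh",back("side",*c3(155,165),42),"side ph",back("side",*c3(200,240),27),"scene ph",back("scene",*c1(400,269),27))
E
```

```text
mountW [614.  132.5   0. ] 1.1746925298837925
[[-0.1 -0.5  0.6]
 [-0.1 -0.5  0.5]]
mountS [614.3 132.8   0.1] 3.209136546434811
[[-0.9  0.4  0.2 -1.2 -0.2 -0.6]
 [-1.4 -2.5 -3.2 -1.2 -0.1 -1.2]]
pressW [620.3 -22.4  -0. ] -0.5161189064682911
[[ 0.7  4.2 -1.5  0.  -0.2 -0.9]
 [-2.3 -4.5  3.6  3.9  0.4  0.1]]
[[ 621.2   77.6   27. ]
 [ 576.3 -127.    15. ]
 [ 662.3 -127.8   15. ]
 [ 621.7  133.6  261. ]]
pressS [621.3 -19.6   0. ] 0.4666206004360407
[[-0.7 -0.3  0.7 -1.4]
 [-0.5  0.7  0.1 -0.9]]
[[ 620.5   80.4   27. ]
 [ 579.2 -124.9   15. ]
 [ 665.2 -124.2   15. ]
 [ 620.1  136.4  261. ]]
mh [613.4 132.9  42. ]
ph [621.3  78.   27. ]
side mh [614.2 128.5  42. ] side ph [622.5  76.6  27. ] scene ph [618.1  81.3  27. ]
```

```bash
python3 - <<'E'
from h import *
wload("w0")
np.set_printoptions(precision=1,suppress=True)
w=lambda x,y,z:back("wrist",*(np.array([x,y])*.7-0.15),z)
def ang(a,b,ax):
    d=b-a; return np.degrees(np.arctan2(-d[0],d[1])) if ax=='y' else np.degrees(np.arctan2(d[1],d[0]))
print("mount left edge",w(439,5,14),w(440,103,14),ang(w(440,103,14),w(439,5,14),'y'))
print("mount front",ang(w(440,103,14),w(611,100,14),'x'), "jaw left",ang(w(477,74,42),w(478,5,42),'y'))
print("press front",w(447,191,30),w(610,196,30),ang(w(447,191,30),w(610,196,30),'x'))
print("press left",w(441,393,30),w(480,393,30),ang(w(441,393,30),w(447,191,30),'y'))
print("tongue left",ang(w(503,190,27),w(510,118,27),'y'),"right",ang(w(558,190,27),w(568,118,27),'y'))
print("bolts",w(467,216,30),w(594,217,30),w(461,380,30))
c=lambda x,y,z:back("side",260+x/4,200+y/4,z)
print("side bolts",c(159,326,30),c(260,526,30),c(412,477,30))
print("side feet bottoms",c(243,588,0),c(297,570,0),c(393,540,0),c(447,518,0))
print("box",[back("side",x/1.4286,y/1.4286,z) for x,y,z in((590,375,80),(590,410,0),(680,570,0),(665,545,80))])
E
```

```text
mount left edge [552.3 162.   14. ] [554.8 101.2  14. ] 2.3165256162945576
mount front 1.0082542170828763 jaw left 2.187448812348113
press front [560.2  41.9  30. ] [677.2  38.5  30. ] -1.6375312763303005
press left [ 560.9 -122.    30. ] [ 593.  -121.9   30. ] 0.22847434032560876
tongue left -1.573301097890349 right -1.9073588550081326
bolts [575.4  24.   30. ] [667.7  23.4  30. ] [ 576.8 -110.    30. ]
side bolts [575.5  24.   30. ] [ 576.5 -110.3   30. ] [ 662.2 -110.9   30. ]
side feet bottoms [ 563.5 -123.8    0. ] [ 593.6 -124.     0. ] [ 648.1 -125.3    0. ] [ 680.9 -123.4    0. ]
box [array([810.9, -46.9,  80. ]), array([824.3, -57.4,   0. ]), array([ 792.3, -319.8,    0. ]), array([ 748.2, -308.8,   80. ])]
```

Call:
{"method": "servo_tool", "body": {
  "steps": [
    [[-0.04,0.003,0.0,0,0.1,0,0.088],[-0.08,0.006,0.0,0,0.2,0,0.088],[-0.12,0.01,0.01,0,0.3,0,0.088],[-0.16,0.013,0.02,0,0.42,0,0.088],[-0.19,0.015,0.03,0,0.5236,0,0.088]]
  ]
}}

```text
t: 0.78
ee_pos: [539.8, -191.8, 216.2]
tcp_rot: [[0.001, 1.0, 0.001], [0.864, -0.001, 0.503], [0.503, 0.0, -0.864]]
wrist_force: [0.7, -0.5, -0.1]
width: 88.1
finger_force: 0.0
```

```bash
cat >> h.py <<'E'
from scipy.spatial.transform import Rotation as Ro
def Rt(yaw,lean,az=0):
    """tool down, tool y=world x turned by yaw; lean deg: fingertips point towards horizontal azimuth az(deg from world +y, ccw)"""
    D=np.array([[0,1,0],[1,0,0],[0,0,-1.]]); a=np.radians(az)
    ax=Ro.from_rotvec(np.radians(lean)*np.array([np.cos(a),np.sin(a),0]))
    return (ax*Ro.from_euler('z',yaw,degrees=True)).as_matrix()@D
def step(pos,R,s=None):
    s=s or observe(); A=np.array(s["tcp_rot"]); d=A.T@(np.array(pos)-s["ee_pos"])/1000; v=Ro.from_matrix(A.T@R).as_rotvec()
    return np.round(np.r_[d,v],4)
def st():
    s=observe(); A=np.array(s["tcp_rot"]); print("t",round(s["t"],2),"pos",np.round(s["ee_pos"],1),"z",np.round(A[:,2],3),"y",np.round(A[:,1],3),"F",np.round(s["wrist_force"],1),"w",round(s["width"],1),"ff",round(s["finger_force"],1),"q",np.round(s["joint_pos"],0)); return s
E
python3 - <<'E'
from h import *
s=st(); R=Rt(0,30)
print(step([619,-190,120],R).tolist()); print(step([619,-160,40],R).tolist())
E
```

```text
t 0.78 pos [ 539.8 -191.8  216.2] z [ 0.001  0.503 -0.864] y [ 1.    -0.001  0.   ] F [ 0.7 -0.5 -0.1] w 88.1 ff 0.0 q [-41.  33.  72.  22.  95. -43.]
[-0.0467, 0.0791, 0.0841, 0.0009, -0.0037, -0.0009]
[-0.0611, 0.0791, 0.1684, 0.0009, -0.0037, -0.0009]
```

Call:
{"method": "servo_tool", "body": {
  "steps": [
    [[-0.02,0.04,0.03,0,0,0,0.088],[-0.047,0.079,0.084,0,0,0,0.088],[-0.054,0.079,0.12,0,0,0,0.088],[-0.061,0.079,0.155,0,0,0,0.088],[-0.061,0.079,0.168,0,0,0,0.088]]
  ]
}}

```text
t: 1.4
ee_pos: [618.2, -157.8, 38.6]
tcp_rot: [[0.001, 1.0, -0.003], [0.865, 0.0, 0.502], [0.502, -0.003, -0.865]]
wrist_force: [0.5, -0.3, 0.1]
width: 88.3
finger_force: 0.0
```

```bash
python3 - <<'E'
from h import *
s=st()
print(step([620,-143,17.5],Rt(-0.3,30)).tolist(),step([620.5,-130,17.5],Rt(0,30)).tolist())
im=optics.get_image("side"); grid(im,"pics/s1.png",200,150,300,220,2.6)
E
```

```text
t 1.4 pos [ 618.2 -157.8   38.6] z [-0.003  0.502 -0.865] y [ 1.     0.    -0.003] F [ 0.5 -0.3  0.1] w 88.3 ff 0.0 q [-34.  51.  68.  25.  80. -43.]
[0.0022, 0.0018, 0.0257, -0.003, -0.002, 0.004] [0.0135, 0.0023, 0.0322, -0.0029, -0.002, -0.0012]
```

View pics/s1.png

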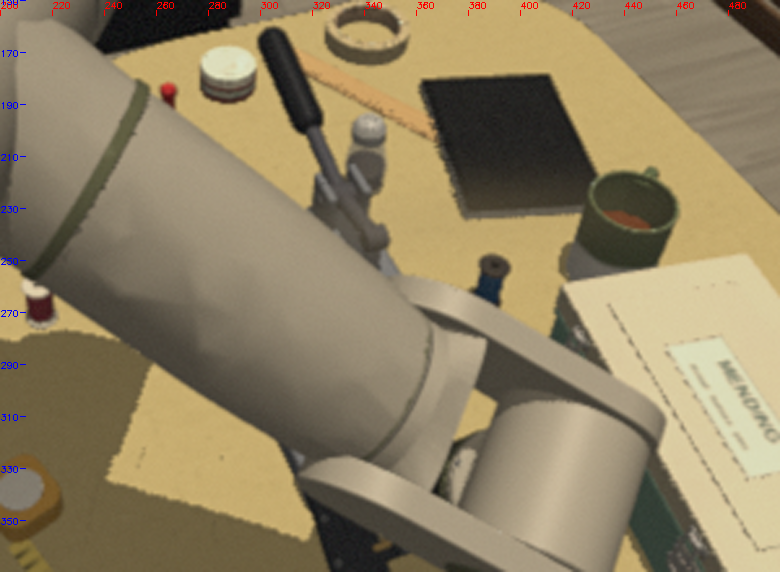

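Call:
{"method": "servo_tool", "body": {
  "steps": [
    [[0.0,0.002,0.01,0,0,0,0.088],[0.002,0.002,0.02,0,0,0,0.088],[0.002,0.002,0.0257,0,0,0,0.088],[0.006,0.002,0.0285,0,0,0,0.088],[0.0105,0.002,0.031,0,0,0,0.088]]
  ]
}}

```text
t: 2.08
ee_pos: [621.2, -134.9, 19.2]
tcp_rot: [[0.0, 1.0, 0.001], [0.867, -0.001, 0.498], [0.498, 0.001, -0.867]]
wrist_force: [1.1, -3.5, -3.3]
width: 88.2
finger_force: 2.2
```

```bash
python3 - <<'E'
from h import *
s=st()
for y,a in((-110,0.8),(-95,1.5)): print(step([620.5,y,17.5],Rt(a,30)).tolist())
E
```

```text
t 2.08 pos [ 621.2 -134.9   19.2] z [ 0.001  0.498 -0.867] y [ 1.    -0.001  0.001] F [ 1.1 -3.5 -3.3] w 88.2 ff 2.2 q [-32.  52.  70.  26.  76. -43.]
[0.0208, -0.0007, 0.0139, 0.0011, 0.002, -0.0142]
[0.0338, -0.0007, 0.0214, 0.0011, 0.002, -0.0264]
```

Call:
{"method": "servo_tool", "body": {
  "steps": [
    [[0.007,0,0.0043,0,0.0,-0.006,0.088],[0.014,0,0.0086,0,0.002,-0.012,0.088],[0.02,-0.0005,0.0128,0,0.002,-0.018,0.088],[0.027,-0.0005,0.0172,0,0.002,-0.024,0.088],[0.0338,-0.0005,0.0214,0,0.002,-0.028,0.088]]
  ]
}}

```text
t: 2.7
ee_pos: [620.9, -95.2, 18.3]
tcp_rot: [[-0.028, 1.0, 0.002], [0.866, 0.024, 0.5], [0.5, 0.016, -0.866]]
wrist_force: [0.4, -7.4, 2.6]
width: 88.1
finger_force: 3.7
```

```bash
python3 - <<'E'
from h import *
s=st()
for y,a in((-90,2),(-84,2)): print(step([621,y,17.5],Rt(a,30)).tolist())
wsnap("w1"); im=cv2.imread("pics/w1_raw.png"); sc=optics.get_image("scene")
a=cv2.resize(im[0:260],None,fx=.95,fy=.95); c=cv2.resize(sc[150:300,170:350],None,fx=2.9,fy=2.9,interpolation=cv2.INTER_CUBIC)
o=np.zeros((a.shape[0]+340,max(a.shape[1],c.shape[1]),3),np.uint8); o[:a.shape[0],:a.shape[1]]=a; c=c[:340]; o[a.shape[0]:a.shape[0]+c.shape[0],:c.shape[1]]=c; cv2.imwrite("pics/v1.png",o)
E
```

```text
t 2.7 pos [620.9 -95.2  18.3] z [ 0.002  0.5   -0.866] y [1.    0.024 0.016] F [ 0.4 -7.4  2.6] w 88.1 ff 3.7 q [-29.  50.  74.  27.  74. -43.]
[0.0041, 0.0002, 0.0033, 0.0018, 0.0003, -0.0065]
[0.0093, 0.0003, 0.0063, 0.0018, 0.0003, -0.0065]
```

View pics/v1.png

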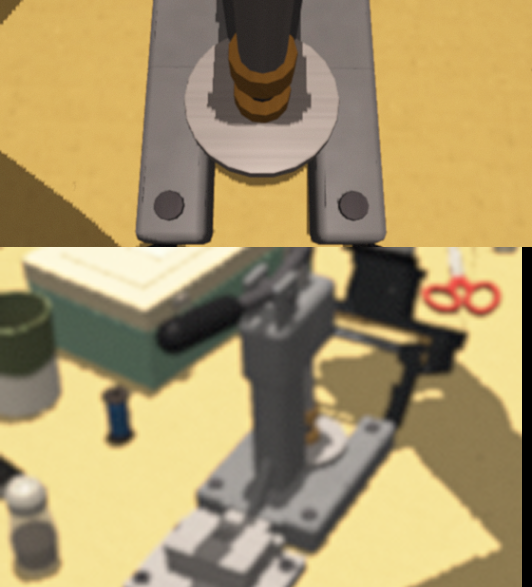

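Call:
{"method": "servo_tool", "body": {
  "steps": [
    [[0.002,0,0.0015,0,0,-0.002,0.088],[0.0035,0,0.0027,0,0,-0.004,0.088],[0.005,0,0.0037,0,0,-0.0065,0.088],[0.0068,0,0.0048,0,0,-0.0065,0.088],[0.0085,0,0.0058,0,0,-0.0065,0.088]]
  ]
}}

```text
t: 3.42
ee_pos: [621.0, -85.6, 17.8]
tcp_rot: [[-0.035, 0.999, 0.003], [0.866, 0.029, 0.5], [0.499, 0.02, -0.866]]
wrist_force: [0.2, -9.8, 4.2]
width: 87.8
finger_force: 4.8
```

```bash
python3 - <<'E'
from h import *
s=st()
R=np.array(s["tcp_rot"]);print(step(np.array(s["ee_pos"])+[0,3,0],R).tolist())
E
```

```text
t 3.42 pos [621.  -85.6  17.8] z [ 0.003  0.5   -0.866] y [0.999 0.029 0.02 ] F [ 0.2 -9.8  4.2] w 87.8 ff 4.8 q [-29.  50.  74.  27.  73. -43.]
[0.0026, 0.0001, 0.0015, 0.0, 0.0, 0.0]
```

Still sliding at 10 N (friction only); push on gently until the stop raises the force.

Call:
{"method": "servo_tool", "body": {
  "steps": [
    [[0.001,0,0.0006,0,0,0,0.088],[0.002,0,0.0012,0,0,0,0.088],[0.003,0,0.0018,0,0,0,0.088],[0.004,0,0.0024,0,0,0,0.088],[0.004,0,0.0024,0,0,0,0.088]]
  ]
}}

```text
t: 4.05
ee_pos: [621.0, -83.6, 17.9]
tcp_rot: [[-0.034, 0.999, 0.004], [0.868, 0.028, 0.496], [0.495, 0.021, -0.869]]
wrist_force: [-1.8, -21.7, 6.6]
width: 87.9
finger_force: 11.0
```

```bash
python3 - <<'E'
from h import *
s=st()
E
```

```text
t 4.05 pos [621.  -83.6  17.9] z [ 0.004  0.496 -0.869] y [0.999 0.028 0.021] F [ -1.8 -21.7   6.6] w 87.9 ff 11.0 q [-28.  50.  74.  27.  72. -43.]
```

Call:
{"method": "servo_tool", "body": {
  "steps": [
    [[0.001,0,0.0006,0,0,0,0.088],[0.002,0,0.0012,0,0,0,0.088],[0.002,0,0.0012,0,0,0,0.088],[0,0,0,0,0,0,0.088],[-0.015,0,-0.01,0,0,0,0.088]]
  ]
}}

```text
t: 4.68
ee_pos: [620.6, -97.4, 18.3]
tcp_rot: [[-0.035, 0.999, -0.0], [0.864, 0.03, 0.502], [0.502, 0.017, -0.865]]
wrist_force: [0.6, 1.3, -0.4]
width: 87.9
finger_force: 0.0
```

```bash
python3 - <<'E'
from h import *
s=st()
R=np.array(s["tcp_rot"]); print(step([560,-190,120],R).tolist(), step([480,-120,260],Rt(0,0)).tolist())
E
```

```text
t 4.67 pos [620.6 -97.4  18.3] z [-0.     0.502 -0.865] y [0.999 0.03  0.017] F [ 0.6  1.3 -0.4] w 87.9 ff 0.0 q [-30.  51.  73.  27.  74. -43.]
[-0.0268, -0.0616, -0.1345, 0.0, 0.0, 0.0] [0.1068, -0.137, -0.2203, 0.009, -0.5263, 0.0342]
```

Call:
{"method": "servo_tool", "body": {
  "steps": [
    [[-0.02,0,-0.03,0,0,0,0.088],[-0.025,-0.01,-0.08,0,0,0,0.088],[-0.027,-0.05,-0.13,0,0,0,0.088],[-0.01,-0.09,-0.17,0,-0.15,0,0.088],[0.01,-0.12,-0.2,0,-0.25,0,0.088]]
  ]
}}

```text
t: 5.3
ee_pos: [498.9, -193.1, 195.5]
tcp_rot: [[-0.033, 0.999, 0.009], [0.963, 0.029, 0.269], [0.269, 0.018, -0.963]]
wrist_force: [0.7, -0.5, 0.5]
width: 88.0
finger_force: 0.0
```

```bash
python3 - <<'E'
from h import *
s=st()
print(step([520,20,270],Rt(0,0)).tolist())
E
```

```text
t 5.3 pos [ 498.9 -193.1  195.5] z [ 0.009  0.269 -0.963] y [0.999 0.029 0.018] F [ 0.7 -0.5  0.5] w 88.0 ff 0.0 q [-39.  25.  85.  13.  80. -44.]
[0.2245, 0.0285, -0.0142, 0.0138, -0.2723, 0.031]
```

Call:
{"method": "servo_tool", "body": {
  "steps": [
    [[0.03,0.0,-0.03,0,-0.05,0,0.088],[0.09,0.0,-0.03,0.003,-0.1,0.006,0.088],[0.15,0.01,-0.025,0.007,-0.16,0.015,0.088],[0.2,0.02,-0.018,0.01,-0.22,0.025,0.088],[0.2245,0.0285,-0.0142,0.0138,-0.2723,0.031,0.088]]
  ]
}}

```text
t: 5.92
ee_pos: [521.0, 22.9, 269.6]
tcp_rot: [[-0.003, 1.0, -0.001], [1.0, 0.003, 0.002], [0.002, -0.001, -1.0]]
wrist_force: [1.2, -1.5, -0.3]
width: 87.9
finger_force: 0.0
```

```bash
python3 - <<'E'
from h import *
s=st()
im=wsnap("w2"); a=cv2.resize(im[0:160,270:470],None,fx=3.2,fy=3.2,interpolation=cv2.INTER_CUBIC)
grid(im,"pics/w2.png",280,0,190,150,4)
E
```

```text
t 5.92 pos [521.   22.9 269.6] z [-0.001  0.002 -1.   ] y [ 1.     0.003 -0.001] F [ 1.2 -1.5 -0.3] w 87.9 ff 0.0 q [-10.  17.  84.   0.  79. -11.]
```

View pics/w2.png

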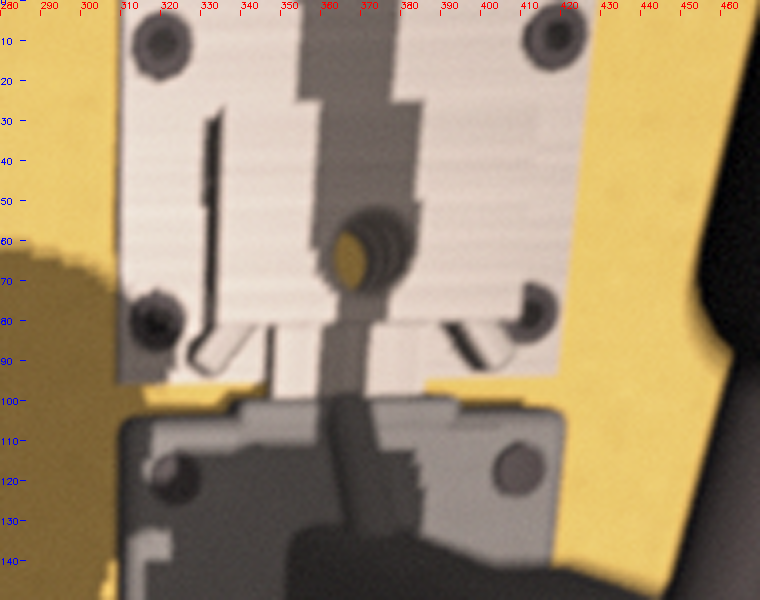

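```bash
cat >> h.py <<'E'
def Rg(phi=30,lean=40):
    p,l=np.radians([phi,lean]); z=np.array([np.sin(l)*np.cos(p),-np.sin(l)*np.sin(p),-np.cos(l)]); y=np.array([np.sin(p),np.cos(p),0]); return np.c_[np.cross(y,z),y,z]
def gr(g,R): return np.array(g)+11*R[:,2]   # TCP for grasp point g
def interp(pos,R,fr):
    s=observe(); A=np.array(s["tcp_rot"]); v=step(pos,R,s); rows=[]
    for f in fr: rows.append(np.round(np.r_[v[:3]*f,v[3:]*f],3).tolist())
    return rows
E
python3 - <<'E'
from h import *
wload("w2")
print("hole",back("wrist",372.6,62.1,42), "gap: mount front",back("wrist",280+300/4,375/4,14),"press front",back("wrist",280+350/4,400/4,30))
print("mount yaw", [np.round(back("wrist",280+x/4,y/4,42),1) for x,y in((215,321),(520,320),(218,110))])
R=Rg(); print(R.round(3)); P=gr([517,382,170],R); print(P, step(P,R)); 
for r in interp(P,R,np.arange(1,11)/10): print(r)
E
```

```text
hole [614.01434624 133.79477826  42.        ] gap: mount front [604.85376225 103.81238518  14.        ] press front [615.13383784  97.7212265   30.        ]
mount yaw [array([576.6, 116.8,  42. ]), array([653.1, 117.4,  42. ]), array([574.6, 164.3,  42. ])]
[[-0.663  0.5    0.557]
 [ 0.383  0.866 -0.321]
 [-0.643  0.    -0.766]]
[523.12337439 378.46466815 161.57351113] [ 0.3533  0.0033  0.1087 -0.3627 -0.6341 -0.9984]
[0.035, 0.0, 0.011, -0.036, -0.063, -0.1]
[0.071, 0.001, 0.022, -0.073, -0.127, -0.2]
[0.106, 0.001, 0.033, -0.109, -0.19, -0.3]
[0.141, 0.001, 0.043, -0.145, -0.254, -0.399]
[0.177, 0.002, 0.054, -0.181, -0.317, -0.499]
[0.212, 0.002, 0.065, -0.218, -0.38, -0.599]
[0.247, 0.002, 0.076, -0.254, -0.444, -0.699]
[0.283, 0.003, 0.087, -0.29, -0.507, -0.799]
[0.318, 0.003, 0.098, -0.326, -0.571, -0.899]
[0.353, 0.003, 0.109, -0.363, -0.634, -0.998]
```

Call:
{"method": "servo_tool", "body": {
  "steps": [
    [[0.03,-0.03,-0.02,-0.036,-0.063,-0.1,0.06],[0.07,-0.05,-0.02,-0.073,-0.127,-0.2,0.05],[0.11,-0.065,-0.02,-0.109,-0.19,-0.3,0.044],[0.15,-0.065,-0.02,-0.145,-0.254,-0.399,0.044],[0.19,-0.065,-0.015,-0.181,-0.317,-0.499,0.044]]
  ]
}}

```text
t: 6.6
ee_pos: [455.7, 211.3, 284.8]
tcp_rot: [[-0.443, 0.861, 0.248], [0.83, 0.499, -0.251], [-0.339, 0.094, -0.936]]
wrist_force: [0.5, -0.0, -1.4]
width: 44.2
finger_force: 0.0
```

```bash
python3 - <<'E'
from h import *
st(); R=Rg(); P=gr([517,382,175],R)
for r in interp(P,R,np.arange(1,6)/5): print(r)
E
```

```text
t 6.6 pos [455.7 211.3 284.8] z [ 0.248 -0.251 -0.936] y [0.861 0.499 0.094] F [ 0.5 -0.  -1.4] w 44.2 ff 0.0 q [ 20.  11.  91. -20.  70.  -3.]
[0.03, 0.026, 0.017, -0.036, -0.063, -0.1]
[0.06, 0.052, 0.034, -0.073, -0.127, -0.2]
[0.089, 0.078, 0.051, -0.109, -0.19, -0.3]
[0.119, 0.104, 0.068, -0.145, -0.254, -0.4]
[0.149, 0.13, 0.086, -0.182, -0.317, -0.5]
```

Call:
{"method": "servo_tool", "body": {
  "steps": [
    [[0.03,0.026,0.01,-0.036,-0.063,-0.1,0.044],[0.06,0.052,0.02,-0.073,-0.127,-0.2,0.044],[0.089,0.078,0.035,-0.109,-0.19,-0.3,0.044],[0.119,0.104,0.06,-0.145,-0.254,-0.4,0.044],[0.149,0.13,0.086,-0.182,-0.317,-0.5,0.044]]
  ]
}}

```text
t: 7.22
ee_pos: [523.9, 377.7, 164.7]
tcp_rot: [[-0.664, 0.5, 0.556], [0.383, 0.866, -0.322], [-0.642, -0.001, -0.766]]
wrist_force: [1.3, 0.1, -0.4]
width: 44.1
finger_force: 0.0
```

```bash
python3 - <<'E'
from h import *
st()
im=wsnap("w3"); sc=optics.get_image("scene"); sd=optics.get_image("side")
cv2.imwrite("pics/scene3_raw.png",sc); cv2.imwrite("pics/side3_raw.png",sd)
p=np.array([[517.3,382,52],[517.3,382,102]])
for n in("wrist","scene","side"): print(n,proj(n,p).round(0).tolist())
o=np.zeros((600,800,3),np.uint8)
grid(im,"pics/t.png",0,0,560,420,1.0); o[:420,:560]=cv2.imread("pics/t.png")
a=proj("scene",p).mean(0).astype(int); b=proj("side",p).mean(0).astype(int)
def put(img,c,x,y,w,h,f):
    x0=max(c[0]-w//2,0);y0=max(c[1]-h//2,0); grid(img,"pics/t.png",x0,y0,w,h,f); t=cv2.imread("pics/t.png"); o[y:y+t.shape[0],x:x+t.shape[1]]=t; print(x0,y0,f,t.shape)
put(sc,a,560,0,60,75,4); put(sd,b,560,300,60,75,4)
cv2.imwrite("pics/v3.png",o)
E
```

```text
t 7.22 pos [523.9 377.7 164.7] z [ 0.556 -0.322 -0.766] y [ 0.5    0.866 -0.001] F [ 1.3  0.1 -0.4] w 44.1 ff 0.0 q [ 38.  35.  82. -46.  56.   2.]
wrist [[279.0, 100.0], [279.0, 165.0]]
scene [[222.0, 337.0], [219.0, 320.0]]
side [[231.0, 183.0], [230.0, 169.0]]
190 291 4 (300, 240, 3)
200 139 4 (300, 240, 3)
```

View pics/v3.png

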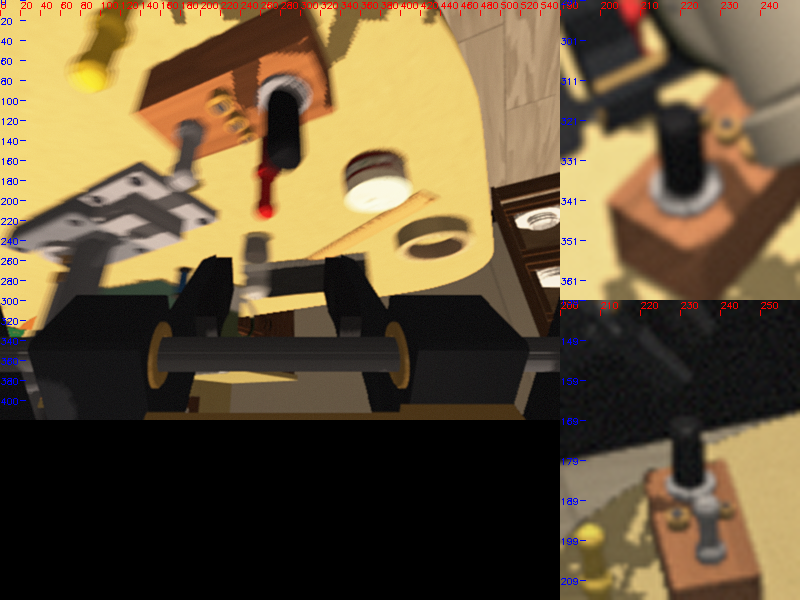

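```bash
python3 - <<'E'
from h import *
wload("w3"); s=st()
obs=[("wrist",(283,97),50),("wrist",(287,157),100),("side",(232.5,185),50),("side",(231.5,171),101),("scene",(221.2,337.4),50),("scene",(220.1,319.4),102)]
for n,uv,z in obs: print(n,z,back(n,*uv,z).round(1), (proj(n,[517.3,382,z])[0]-uv).round(1))
f=lambda p,o:np.concatenate([proj(n,[p[0],p[1],z])[0]-uv for n,uv,z in o])
for o in(obs,obs[:2],obs[2:4],obs[4:]):
    r=least_squares(f,[517,382],args=(o,)); print(r.x.round(1),r.fun.round(1))
E
```

```text
t 7.38 pos [522.8 376.8 163.2] z [ 0.551 -0.324 -0.769] y [ 0.503  0.864 -0.004] F [-0.3  0.3  0.6] w 44.2 ff 0.0 q [ 38.  35.  82. -46.  56.   2.]
wrist 50 [517.9 384.6  50. ] [-4.1  1. ]
wrist 100 [515.7 387.9 100. ] [-8.2  5.1]
side 50 [518.7 377.2  50. ] [-1.  -0.9]
side 101 [518.5 372.8 101. ] [-1.4 -1.9]
scene 50 [518.5 382.4  50. ] [0.6 0.1]
scene 102 [516.3 381.1 102. ] [-0.7  0.1]
[517.3 385.6] [ 1.  -1.3 -2.3  3.  -1.3 -1.7 -1.7 -2.7 -0.4  1.5 -1.8  1.5]
[517.  386.3] [ 1.7 -2.1 -1.5  2.3]
[518.6 375. ] [ 0.2  0.5 -0.2 -0.5]
[517.4 381.7] [ 0.7 -0.  -0.7  0. ]
```

```bash
python3 - <<'E'
from h import *
s=st(); im=wsnap("w4"); s=st()
print(optics.camera_info("wrist")["tool_from_camera"][:3,3])
g=im.max(2); m=(g<45).astype(np.uint8); m[:, :230]=0; m[:,340:]=0; m[200:]=0;m[:60]=0
n,l,stt,c=cv2.connectedComponentsWithStats(m); k=1+np.argmax(stt[1:,4]); print(stt[k],c[k])
ct=max(cv2.findContours((l==k).astype(np.uint8),0,1)[0],key=cv2.contourArea); print(cv2.minAreaRect(ct))
rows=[(y,np.where(l[y]==k)[0].min(),np.where(l[y]==k)[0].max()) for y in range(stt[k][1],stt[k][1]+stt[k][3],6)]; print([tuple(map(int,r)) for r in rows])
hs=im.astype(int); w=((hs.min(2)>100)&(hs.max(2)-hs.min(2)<25)).astype(np.uint8); w[:,:245]=0;w[:,325:]=0;w[135:]=0;w[:60]=0
n,l,stt,c=cv2.connectedComponentsWithStats(w); k=1+np.argmax(stt[1:,4]); print("collar",stt[k],c[k])
ct=max(cv2.findContours((l==k).astype(np.uint8),0,1)[0],key=cv2.contourArea); print(cv2.fitEllipse(cv2.convexHull(ct)))
E
```

```text
t 7.38 pos [522.8 376.8 163.2] z [ 0.551 -0.324 -0.769] y [ 0.503  0.864 -0.004] F [-0.3  0.3  0.6] w 44.2 ff 0.0 q [ 38.  35.  82. -46.  56.   2.]
t 7.42 pos [523.4 376.5 165.5] z [ 0.553 -0.323 -0.768] y [ 0.504  0.864 -0.   ] F [-0.4 -0.2  0.5] w 44.2 ff 0.0 q [ 38.  35.  82. -46.  56.   2.]
[ 8.42786602e+01 -5.11012746e-02 -1.36971115e+02]
[ 261   95   41   84 2945] [281.41052632 137.37385399]
((281.0, 136.5), (83.0, 40.0), 90.0)
[(95, 279, 285), (101, 268, 296), (107, 266, 299), (113, 264, 299), (119, 263, 300), (125, 263, 300), (131, 263, 300), (137, 263, 300), (143, 262, 300), (149, 261, 301), (155, 261, 301), (161, 261, 301), (167, 263, 299), (173, 267, 295)]
collar [302 100   4  11  11] [303.81818182 105.        ]
((301.9339904785156, 105.3564682006836), (5.193007469177246, 11.403802871704102), 20.084388732910156)
```

```bash
python3 - <<'E'
from h import *
wload("w4")
th=np.linspace(0,2*np.pi,72)
def rim(p,r,z): return np.c_[p[0]+r*np.cos(th),p[1]+r*np.sin(th),0*th+z]
for p in((517,382),(517,384),(518,380),(519,382),(515,382)):
    q=np.vstack([proj("wrist",rim(p,12,z)) for z in (58,96)]+[proj("wrist",rim(p,10,100)),proj("wrist",rim(p,8,102))])
    print(p,q[:,0].min().round(1),q[:,0].max().round(1),q[:,1].max().round(1), "mid", ((q[:,0].min()+q[:,0].max())/2).round(1))
E
```

```text
(517, 382) 259.2 303.4 176.7 mid 281.3
(517, 384) 262.3 306.7 175.6 mid 284.5
(518, 380) 257.1 300.9 178.7 mid 279.0
(519, 382) 261.2 305.0 178.5 mid 283.1
(515, 382) 257.2 301.7 174.8 mid 279.5
```

```bash
python3 - <<'E'
from h import *
st(); R=Rg(); P=gr([517.7,381.7,82],R); print(P)
for r in interp(P,R,np.arange(1,6)/5): print(r)
E
```

```text
t 7.42 pos [523.4 376.5 165.5] z [ 0.553 -0.323 -0.768] y [ 0.504  0.864 -0.   ] F [-0.4 -0.2  0.5] w 44.2 ff 0.0 q [ 38.  35.  82. -46.  56.   2.]
[523.82337439 378.16466815  73.57351113]
[0.012, 0.0, 0.014, -0.001, -0.001, -0.001]
[0.024, 0.001, 0.028, -0.001, -0.001, -0.001]
[0.036, 0.001, 0.042, -0.002, -0.002, -0.002]
[0.047, 0.001, 0.056, -0.002, -0.002, -0.003]
[0.059, 0.002, 0.07, -0.003, -0.003, -0.003]
```

Call:
{"method": "servo_tool", "body": {
  "steps": [
    [[0.015,0,0.018,0,0,0,0.044],[0.03,0.001,0.036,0,0,0,0.044],[0.045,0.001,0.054,-0.002,-0.002,-0.003,0.044],[0.059,0.0015,0.07,-0.003,-0.003,-0.003,0.044],[0.059,0.0015,0.07,-0.003,-0.003,-0.003,0.044]]
  ]
}}

```text
t: 8.05
ee_pos: [524.4, 377.5, 75.0]
tcp_rot: [[-0.662, 0.501, 0.557], [0.384, 0.865, -0.322], [-0.644, 0.001, -0.765]]
wrist_force: [0.2, -0.5, -0.1]
width: 44.2
finger_force: 0.0
```

```bash
python3 - <<'E'
from h import *
s=st(); R=Rg(); print(gr([517.7,381.7,82],R),"grasp at",np.array(s["ee_pos"])-11*np.array(s["tcp_rot"])[:,2])
E
```

```text
t 8.05 pos [524.4 377.5  75. ] z [ 0.557 -0.322 -0.765] y [0.501 0.865 0.001] F [ 0.2 -0.5 -0.1] w 44.2 ff 0.0 q [ 38.  42.  85. -52.  49.  12.]
[523.82337439 378.16466815  73.57351113] grasp at [518.22345441 381.01600012  83.4159358 ]
```

Call:
{"method": "servo_tool", "body": {
  "steps": [
    [[0,0,0,0,0,0,0.03],[0,0,0,0,0,0,0.02],[0,0,0,0,0,0,0.01],[0,0,0,0,0,0,0.0],[0,0,0,0,0,0,0.0]]
  ]
}}

```text
t: 8.68
ee_pos: [524.6, 378.7, 75.8]
tcp_rot: [[-0.661, 0.499, 0.56], [0.383, 0.867, -0.32], [-0.645, 0.003, -0.764]]
wrist_force: [-1.6, -1.9, 6.1]
width: 23.1
finger_force: 30.0
```

```bash
python3 - <<'E'
from h import *
s=st(); A=np.array(s["tcp_rot"])
print("up 70:",(A.T@[0,0,.07]).round(4))
E
```

```text
t 8.68 pos [524.6 378.7  75.8] z [ 0.56  -0.32  -0.764] y [0.499 0.867 0.003] F [-1.6 -1.9  6.1] w 23.1 ff 30.0 q [ 38.  42.  85. -52.  49.  12.]
up 70: [-0.0452  0.0002 -0.0535]
```

Call:
{"method": "servo_tool", "body": {
  "steps": [
    [[-0.005,0,-0.006,0,0,0,0.0],[-0.015,0,-0.018,0,0,0,0.0],[-0.026,0,-0.031,0,0,0,0.0],[-0.037,0,-0.044,0,0,0,0.0],[-0.045,0,-0.0535,0,0,0,0.0]]
  ]
}}

```text
t: 9.3
ee_pos: [524.2, 378.7, 145.9]
tcp_rot: [[-0.662, 0.499, 0.559], [0.383, 0.867, -0.319], [-0.644, 0.003, -0.765]]
wrist_force: [0.1, -0.4, -1.7]
width: 23.1
finger_force: 30.0
```

```bash
python3 - <<'E'
from h import *
s=st()
# expected tip / collar positions in wrist image for upright pin held
A=wcam(); im=optics.get_image("wrist"); cv2.imwrite("pics/w5_raw.png",im); np.save("pics/w5.npy",A)
T=np.array(s["ee_pos"])-np.array([524.6,378.7,75.8])+[517.9,381.6,6.]
print("tip est",T, proj("wrist",[T,T+[0,0,40],T+[0,0,46],T+[0,0,96]]).round(1).tolist())
st()
for y in range(0,280,12): print(y,[int(v) for v in im[y,230:330:6].max(1)])
E
```

```text
t 9.3 pos [524.2 378.7 145.9] z [ 0.559 -0.319 -0.765] y [0.499 0.867 0.003] F [ 0.1 -0.4 -1.7] w 23.1 ff 30.0 q [ 38.  36.  83. -47.  54.   4.]
tip est [517.52175478 381.56328503  76.14761927] [[276.2, 155.4], [276.1, 219.4], [276.1, 230.4], [276.0, 341.4]]
t 9.35 pos [524.6 379.  147.4] z [ 0.561 -0.319 -0.764] y [0.499 0.867 0.005] F [1.4 0.2 0.3] w 23.3 ff 30.0 q [ 38.  36.  83. -47.  54.   4.]
0 [140, 143, 143, 141, 142, 143, 143, 200, 249, 250, 249, 246, 247, 249, 249, 249, 249]
12 [143, 144, 142, 142, 144, 142, 143, 140, 250, 176, 155, 183, 139, 219, 235, 186, 251]
24 [137, 144, 142, 143, 144, 142, 142, 131, 74, 88, 82, 79, 142, 141, 244, 144, 142]
36 [250, 140, 144, 111, 79, 84, 83, 82, 81, 80, 83, 82, 84, 142, 248, 136, 143]
48 [76, 80, 83, 79, 86, 84, 86, 83, 78, 79, 80, 82, 86, 87, 142, 143, 143]
60 [84, 84, 84, 83, 80, 80, 86, 84, 88, 88, 87, 88, 93, 97, 94, 142, 142]
72 [81, 83, 85, 89, 89, 88, 89, 91, 91, 114, 118, 114, 104, 85, 88, 102, 144]
84 [88, 86, 84, 90, 116, 119, 116, 131, 233, 234, 234, 234, 236, 182, 82, 85, 127]
96 [151, 212, 231, 119, 118, 120, 121, 123, 12
[... 588 characters left out ...]
3, 106, 70, 78, 80, 77, 178, 249, 249, 248, 249, 249, 249]
192 [248, 249, 249, 156, 202, 139, 71, 77, 82, 78, 123, 250, 249, 249, 249, 249, 249]
204 [249, 249, 249, 249, 99, 105, 71, 78, 78, 75, 101, 252, 249, 249, 248, 249, 247]
216 [249, 249, 250, 69, 78, 95, 221, 229, 231, 217, 228, 180, 84, 73, 249, 249, 249]
228 [248, 249, 253, 110, 111, 3, 13, 15, 10, 10, 17, 12, 111, 113, 251, 249, 249]
240 [249, 249, 249, 250, 42, 9, 13, 13, 14, 14, 15, 16, 148, 249, 249, 249, 248]
252 [249, 251, 77, 77, 8, 13, 10, 17, 16, 17, 14, 14, 73, 249, 250, 250, 249]
264 [18, 20, 18, 17, 14, 13, 13, 17, 12, 15, 15, 15, 13, 19, 15, 14, 19]
276 [16, 16, 19, 20, 14, 8, 12, 12, 12, 13, 11, 19, 17, 13, 16, 19, 19]
```

```bash
cat >> h.py <<'E'
OFF=np.array([6.8,-2.8,69.8])
E
python3 - <<'E'
from h import *
st(); R=Rg()
for t in((580,220,60),): 
    for r in interp(np.array(t)+OFF,R,np.arange(1,6)/5): print(r)
E
```

```text
t 9.35 pos [524.6 379.  147.4] z [ 0.561 -0.319 -0.764] y [0.499 0.867 0.005] F [1.4 0.2 0.3] w 23.3 ff 30.0 q [ 38.  36.  83. -47.  54.   4.]
[-0.018, -0.022, 0.02, 0.001, 0.001, -0.0]
[-0.037, -0.044, 0.04, 0.002, 0.001, -0.001]
[-0.055, -0.066, 0.06, 0.003, 0.002, -0.001]
[-0.073, -0.087, 0.08, 0.004, 0.002, -0.002]
[-0.092, -0.109, 0.1, 0.004, 0.003, -0.002]
```

Call:
{"method": "servo_tool", "body": {
  "steps": [
    [[-0.012,-0.014,0.013,0,0,0,0.0],[-0.032,-0.038,0.035,0,0,0,0.0],[-0.054,-0.064,0.058,0,0,0,0.0],[-0.076,-0.09,0.082,0,0,0,0.0],[-0.092,-0.109,0.1,0,0,0,0.0]]
  ]
}}

```text
t: 9.98
ee_pos: [586.6, 213.9, 125.8]
tcp_rot: [[-0.663, 0.5, 0.557], [0.383, 0.866, -0.322], [-0.643, 0.0, -0.766]]
wrist_force: [0.9, 0.6, -1.3]
width: 22.9
finger_force: 30.0
```

```bash
python3 - <<'E'
from h import *
st(); R=Rg()
for t in((613.9,133.2,51),): 
    for r in interp(np.array(t)+OFF,R,np.arange(1,6)/5): print(r)
E
```

```text
t 9.97 pos [586.6 213.9 125.8] z [ 0.557 -0.322 -0.766] y [0.5   0.866 0.   ] F [ 0.9  0.6 -1.3] w 22.9 ff 30.0 q [ 20.  31.  95. -53.  38.  -1.]
[-0.01, -0.011, 0.01, -0.0, 0.0, -0.0]
[-0.021, -0.022, 0.02, -0.0, 0.0, -0.0]
[-0.031, -0.033, 0.03, -0.0, 0.0, -0.0]
[-0.041, -0.044, 0.04, -0.0, 0.0, -0.0]
[-0.051, -0.055, 0.05, -0.0, 0.0, -0.0]
```

Call:
{"method": "servo_tool", "body": {
  "steps": [
    [[-0.01,-0.011,0.01,0,0,0,0.0],[-0.022,-0.024,0.021,0,0,0,0.0],[-0.036,-0.039,0.035,0,0,0,0.0],[-0.047,-0.05,0.046,0,0,0,0.0],[-0.051,-0.055,0.05,0,0,0,0.0]]
  ]
}}

```text
t: 10.6
ee_pos: [621.0, 132.7, 121.1]
tcp_rot: [[-0.663, 0.5, 0.558], [0.383, 0.866, -0.321], [-0.644, 0.001, -0.765]]
wrist_force: [-0.2, 0.0, -0.3]
width: 23.0
finger_force: 30.0
```

```bash
python3 - <<'E'
from h import *
s=st(); T=np.array(s["ee_pos"])-OFF; print("tip",T)
im=wsnap("w6"); print("proj tip,collar; hole",proj("wrist",[T,T+[0,0,40],[613.9,133.2,42]]).round(1).tolist())
sc=optics.get_image("scene"); sd=optics.get_image("side"); cv2.imwrite("pics/scene6_raw.png",sc); cv2.imwrite("pics/side6_raw.png",sd)
s2=st()
for y in range(120,240,6): print(y,[int(v) for v in im[y,236:324:4].max(1)])
E
```

```text
t 10.6 pos [621.  132.7 121.1] z [ 0.558 -0.321 -0.765] y [0.5   0.866 0.001] F [-0.2  0.  -0.3] w 23.0 ff 30.0 q [ 11.  31.  97. -54.  31.  -8.]
tip [614.21284959 135.50657007  51.26892932]
proj tip,collar; hole [[276.1, 155.4], [275.9, 219.3], [272.3, 143.6]]
t 10.75 pos [620.7 133.7 121.2] z [ 0.559 -0.32  -0.765] y [0.499 0.867 0.002] F [-0.4  0.5 -0.2] w 23.0 ff 30.0 q [ 11.  31.  97. -54.  31.  -8.]
120 [129, 121, 123, 126, 126, 128, 129, 126, 125, 127, 129, 128, 126, 127, 123, 124, 127, 120, 125, 121, 125, 127]
126 [239, 193, 130, 122, 122, 127, 128, 127, 123, 125, 124, 130, 130, 126, 124, 122, 125, 127, 123, 123, 123, 122]
132 [238, 222, 129, 131, 123, 126, 121, 101, 92, 89, 92, 114, 127, 131, 129, 128, 123, 124, 128, 123, 124, 123]
138 [242, 238, 126, 126, 128, 100, 105, 125, 130, 129, 127, 121, 80, 110, 132, 128, 125, 124, 121, 128, 125, 125]
144 [126, 235, 137, 126, 118, 106, 97, 92, 94, 86, 92, 88, 80, 102, 125, 131, 130, 126, 128, 125, 130, 125]
150 [239, 238, 226, 133, 131, 126, 124, 108, 93, 95, 97, 110, 111, 122, 128, 126, 131, 130, 122, 126, 123, 128]
156 [113, 235, 
[... 790 characters left out ...]
 86, 91, 92, 89, 87, 255, 253, 253, 253, 253, 253, 253, 253]
204 [253, 254, 253, 253, 253, 253, 255, 173, 85, 84, 85, 86, 88, 84, 255, 255, 252, 253, 253, 253, 253, 253]
210 [253, 253, 253, 255, 144, 83, 86, 88, 87, 86, 88, 92, 93, 95, 94, 92, 84, 155, 255, 253, 253, 253]
216 [253, 253, 255, 77, 85, 87, 108, 121, 123, 125, 127, 129, 128, 126, 127, 115, 97, 96, 80, 255, 253, 253]
222 [253, 253, 142, 103, 126, 124, 124, 129, 106, 86, 63, 55, 99, 117, 131, 127, 124, 129, 115, 222, 253, 253]
228 [253, 253, 191, 125, 124, 122, 11, 17, 15, 15, 17, 10, 16, 18, 18, 10, 129, 126, 130, 237, 253, 253]
234 [253, 253, 255, 122, 126, 12, 12, 17, 16, 14, 20, 16, 18, 11, 16, 14, 52, 124, 126, 255, 253, 253]
```

Call:
{"method": "servo_tool", "body": {
  "steps": [
    [[-0.001,-0.0027,0.001,0,0,0,0.0],[-0.001,-0.0027,0.001,0,0,0,0.0],[0.0025,-0.0027,0.0057,0,0,0,0.0],[0.0025,-0.0027,0.0057,0,0,0,0.0],[0.0025,-0.0027,0.0057,0,0,0,0.0]]
  ]
}}

```text
t: 11.38
ee_pos: [621.0, 130.5, 115.3]
tcp_rot: [[-0.663, 0.499, 0.559], [0.383, 0.867, -0.32], [-0.644, 0.002, -0.765]]
wrist_force: [-0.5, -0.4, -1.0]
width: 23.1
finger_force: 30.0
```

```bash
python3 - <<'E'
from h import *
P=[]
for i in range(3):
    s=observe(); P.append(s["ee_pos"]); im=wsnap("w7") if i<2 else None
s=st(); T=np.mean(P,0)-OFF; print(np.round(P,1),"tip",T); R=np.array(s["tcp_rot"])
print(proj("wrist",[T,T+[0,0,20],T+[0,0,40],[613.9,133.2,42]]).round(1).tolist())
for y in range(126,204,6): print(y,[int(v) for v in im[y,244:304:3].max(1)] if im is not None else [int(v) for v in cv2.imread("pics/w7_raw.png")[y,244:304:3].max(1)])
print("down10",(R.T@[0,0,-.01]).round(4), "x",(R.T@[.001,0,0]).round(4),"y",(R.T@[0,.001,0]).round(4))
E
```

```text
t 11.47 pos [621.  130.5 115.4] z [ 0.559 -0.32  -0.765] y [0.499 0.867 0.002] F [-0.1  0.4 -0.1] w 22.6 ff 30.0 q [ 10.  31.  97. -55.  31.  -7.]
[[621.  130.5 115.3]
 [621.  130.5 115.4]
 [621.  130.5 115.4]] tip [614.20769451 133.30027998  45.55595189]
[[276.1, 155.3], [276.0, 185.4], [275.9, 219.3], [275.6, 150.0]]
126 [122, 122, 128, 126, 127, 127, 130, 125, 129, 125, 190, 144, 130, 130, 125, 125, 127, 122, 125, 128]
132 [128, 126, 125, 125, 127, 126, 125, 127, 129, 126, 126, 129, 125, 130, 129, 129, 124, 123, 124, 120]
138 [124, 129, 132, 128, 123, 126, 125, 121, 106, 91, 87, 91, 94, 114, 123, 133, 130, 125, 128, 125]
144 [128, 126, 125, 129, 128, 104, 96, 114, 128, 128, 130, 130, 126, 124, 96, 79, 105, 131, 128, 132]
150 [131, 129, 129, 126, 118, 112, 95, 97, 95, 92, 90, 88, 91, 85, 84, 87, 108, 121, 131, 132]
156 [239, 231, 133, 129, 128, 125, 127, 121, 105, 88, 86, 88, 85, 93, 115, 114, 120, 126, 128, 125]
162 [241, 237, 237, 238, 133, 132, 128, 128, 96, 84, 89, 90, 89, 90, 86, 126, 131, 129, 126, 190]
168 [148, 91, 62, 70, 68, 80, 248, 139, 82, 82, 86, 90, 91, 87, 84, 131, 240, 242, 242, 241]
174 [193, 171, 155, 104, 70, 69, 66, 76, 81, 85, 84, 88, 90, 88, 85, 105, 241, 239, 239, 239]
180 [183, 168, 157, 129, 93, 70, 69, 77, 82, 84, 88, 91, 91, 87, 87, 99, 245, 238, 237, 240]
186 [189, 192, 188, 181, 162, 144, 108, 73, 82, 86, 87, 90, 91, 90, 86, 90, 238, 243, 251, 253]
192 [90, 123, 167, 190, 191, 184, 168, 86, 83, 87, 89, 91, 91, 91, 87, 89, 255, 253, 253, 253]
198 [116, 113, 115, 104, 192, 192, 192, 86, 83, 86, 84, 94, 90, 94, 88, 85, 255, 253, 253, 253]
down10 [ 0.0064 -0.      0.0077] x [-0.0007  0.0005  0.0006] y [ 0.0004  0.0009 -0.0003]
```

```bash
python3 - <<'E'
from h import *
a=cv2.imread("pics/w5_raw.png"); b=cv2.imread("pics/w6_raw.png"); c=cv2.imread("pics/w7_raw.png")
for n,i,cols in(("w5",a,(272,275,278,281,284)),("w6",b,(266,272,278)),("w7",c,(263,269,275,281,287))):
    for x in cols: print(n,x,[int(v) for v in i[126:172:2,x].max(1)])
print("w6 row141",[int(v) for v in b[141,250:300:2].max(1)]); print("w7 row148",[int(v) for v in c[148,250:302:2].max(1)])
print("w5 rows",[[int(v) for v in a[y,256:300:2].max(1)] for y in(158,164,200)])
E
```

```text
w5 272 [87, 105, 124, 206, 227, 221, 211, 208, 213, 220, 224, 226, 228, 225, 198, 96, 72, 74, 75, 72, 76, 75, 74]
w5 275 [85, 104, 121, 183, 223, 216, 207, 211, 215, 223, 226, 226, 229, 222, 108, 77, 79, 78, 77, 81, 76, 77, 81]
w5 278 [80, 103, 118, 184, 220, 212, 209, 214, 219, 222, 227, 228, 225, 217, 107, 74, 78, 76, 79, 82, 80, 82, 83]
w5 281 [85, 102, 108, 147, 206, 210, 208, 215, 221, 226, 226, 227, 220, 235, 203, 75, 73, 80, 81, 79, 76, 82, 80]
w5 284 [90, 104, 107, 115, 173, 203, 206, 217, 223, 226, 227, 226, 224, 244, 251, 250, 151, 82, 73, 76, 77, 77, 77]
w6 266 [128, 129, 118, 92, 119, 125, 127, 117, 96, 94, 92, 89, 98, 121, 125, 125, 160, 236, 244, 219, 136, 83, 77]
w6 272 [125, 126, 111, 89, 114, 127, 129, 126, 89, 86, 92, 89, 95, 128, 121, 91, 82, 82, 83, 85, 84, 82, 84]
w6 278 [128, 125, 123, 96, 119, 130, 126, 106, 93, 92, 89, 86, 103, 114, 91, 87, 87, 91, 90, 91, 91, 92, 93]
w7 263 [127, 131, 128, 123, 128, 124, 122, 125, 119, 99, 97, 94, 94, 95, 112, 124, 124, 127, 127, 129, 188, 252, 217]
w7 269 [123, 126, 126, 127, 131, 121, 103, 123, 126, 127, 108, 93, 95, 96, 86
[... 234 characters left out ...]
90, 90, 91, 89, 90, 89]
w7 287 [126, 127, 127, 131, 132, 131, 124, 120, 112, 83, 83, 83, 84, 86, 106, 112, 114, 121, 105, 86, 85, 85, 84]
w6 row141 [124, 122, 114, 96, 95, 96, 94, 99, 102, 111, 110, 107, 106, 99, 92, 87, 86, 84, 87, 101, 116, 134, 131, 131, 128]
w7 row148 [124, 122, 122, 120, 111, 94, 96, 98, 94, 96, 93, 92, 95, 90, 85, 90, 91, 86, 85, 79, 87, 99, 112, 127, 132, 131]
w5 rows [[217, 209, 197, 182, 159, 132, 140, 119, 72, 74, 76, 78, 80, 68, 151, 253, 249, 249, 249, 249, 249, 248], [98, 101, 104, 103, 106, 91, 72, 75, 72, 76, 80, 82, 78, 81, 76, 70, 199, 252, 249, 249, 250, 249], [102, 104, 105, 107, 80, 72, 70, 75, 77, 77, 80, 83, 79, 81, 82, 77, 75, 107, 255, 250, 249, 249]]
```

Call:
{"method": "servo_tool", "body": {
  "steps": [
    [[0.0009,-0.0012,-0.0008,0,0,0,0.0],[0.0025,-0.0012,0.0011,0,0,0,0.0],[0.0045,-0.0012,0.0035,0,0,0,0.0],[0.0065,-0.0012,0.006,0,0,0,0.0],[0.0086,-0.0012,0.0084,0,0,0,0.0]]
  ]
}}

```text
t: 12.1
ee_pos: [619.4, 130.0, 103.1]
tcp_rot: [[-0.663, 0.499, 0.559], [0.383, 0.867, -0.32], [-0.644, 0.002, -0.765]]
wrist_force: [-0.1, -0.3, -1.3]
width: 23.1
finger_force: 30.0
```

```bash
python3 - <<'E'
from h import *
s=st(); R=np.array(s["tcp_rot"]); print("tip",np.array(s["ee_pos"])-OFF,"torque",s["ft_torque"].round(2) if hasattr(s["ft_torque"],"round") else s["ft_torque"])
im=wsnap("w8")
for y in (130,136,142,148,154,160,170): print(y,[int(v) for v in im[y,250:302:3].max(1)])
for x in (264,270,276,282,288): print("c",x,[int(v) for v in im[136:172:2,x].max(1)])
s=st()
E
```

```text
t 12.1 pos [619.4 130.  103.1] z [ 0.559 -0.32  -0.765] y [0.499 0.867 0.002] F [-0.1 -0.3 -1.3] w 23.1 ff 30.0 q [ 10.  32.  98. -57.  30.  -4.]
tip [612.57799147 132.81279492  33.27653371] torque [ 0.24  0.31 -0.04]
130 [125, 125, 124, 128, 126, 121, 132, 131, 126, 126, 127, 126, 122, 120, 127, 128, 129, 120]
136 [129, 127, 126, 127, 125, 128, 176, 227, 150, 168, 121, 167, 197, 124, 178, 210, 124, 128]
142 [124, 126, 129, 128, 128, 127, 228, 238, 237, 240, 242, 242, 204, 135, 124, 123, 122, 127]
148 [125, 128, 125, 125, 126, 127, 194, 190, 130, 123, 123, 132, 129, 126, 125, 128, 128, 119]
154 [129, 124, 120, 126, 126, 126, 127, 130, 128, 125, 124, 127, 126, 131, 129, 128, 129, 126]
160 [125, 130, 127, 127, 111, 119, 118, 83, 82, 89, 88, 87, 109, 113, 103, 131, 127, 128]
170 [129, 128, 125, 120, 114, 78, 82, 83, 86, 91, 93, 87, 83, 87, 106, 105, 128, 126]
c 264 [129, 125, 122, 126, 128, 129, 129, 128, 125, 125, 126, 122, 108, 92, 97, 93, 87, 91]
c 270 [233, 238, 239, 240, 232, 239, 216, 123, 131, 129, 124, 106, 87, 84, 86, 84, 85, 84]
c 276 [183, 245, 242, 238, 238, 199, 124, 125, 126, 123, 93, 90, 87, 90, 89, 90, 86, 92]
c 282 [146, 239, 239, 242, 176, 126, 127, 127, 125, 128, 99, 82, 88, 90, 88, 91, 90, 88]
c 288 [128, 217, 239, 149, 124, 125, 128, 130, 133, 129, 128, 125, 121, 90, 85, 89, 88, 88]
t 12.15 pos [619.2 129.9 102.6] z [ 0.558 -0.32  -0.766] y [0.499 0.867 0.001] F [ 0.3 -0.7 -0.5] w 23.2 ff 30.0 q [ 10.  32.  98. -57.  30.  -4.]
```

Call:
{"method": "servo_tool", "body": {
  "steps": [
    [[0.0006,0,-0.0005,0,0,0,0.0],[0.002,0,0.0012,0,0,0,0.0],[0.004,0,0.0036,0,0,0,0.0],[0.006,0,0.006,0,0,0,0.0],[0.0076,0,0.0079,0,0,0,0.0]]
  ]
}}

```text
t: 12.78
ee_pos: [618.7, 130.4, 92.2]
tcp_rot: [[-0.663, 0.499, 0.559], [0.383, 0.867, -0.32], [-0.644, 0.002, -0.765]]
wrist_force: [0.1, 0.5, -0.7]
width: 23.1
finger_force: 30.0
```

```bash
python3 - <<'E'
from h import *
s=st(); print("tip",np.array(s["ee_pos"])-OFF,"tq",np.round(s["ft_torque"],2))
E
```

```text
t 12.78 pos [618.7 130.4  92.2] z [ 0.559 -0.32  -0.765] y [0.499 0.867 0.002] F [ 0.1  0.5 -0.7] w 23.1 ff 30.0 q [ 10.  33.  98. -59.  29.  -1.]
tip [611.92571376 133.15051441  22.36197928] tq [0.27 0.3  0.01]
```

No contact; tip is inside the tongue. Continue down.

Call:
{"method": "servo_tool", "body": {
  "steps": [
    [[0.0015,0,0.0018,0,0,0,0.0],[0.003,0,0.0037,0,0,0,0.0],[0.0045,0,0.0055,0,0,0,0.0],[0.006,0,0.0072,0,0,0,0.0],[0.0077,0,0.0092,0,0,0,0.0]]
  ]
}}

```text
t: 13.4
ee_pos: [618.8, 130.4, 80.3]
tcp_rot: [[-0.663, 0.499, 0.559], [0.383, 0.867, -0.32], [-0.644, 0.002, -0.765]]
wrist_force: [0.5, 0.7, -1.0]
width: 22.7
finger_force: 30.0
```

```bash
python3 - <<'E'
from h import *
s=st(); print("tip",np.array(s["ee_pos"])-OFF,"tq",np.round(s["ft_torque"],2))
E
```

```text
t 13.4 pos [618.8 130.4  80.3] z [ 0.559 -0.32  -0.765] y [0.499 0.867 0.002] F [ 0.5  0.7 -1. ] w 22.7 ff 30.0 q [ 10.  35.  98. -61.  28.   1.]
tip [612.02270941 133.19008545  10.54571741] tq [0.21 0.26 0.01]
```

Call:
{"method": "servo_tool", "body": {
  "steps": [
    [[0.002,0,0.0024,0,0,0,0.0],[0.0036,0,0.0043,0,0,0,0.0],[0.0045,0,0.0054,0,0,0,0.0],[0.0051,0,0.0061,0,0,0,0.0],[0.0055,0,0.0066,0,0,0,0.0]]
  ]
}}

```text
t: 14.02
ee_pos: [618.9, 130.4, 71.9]
tcp_rot: [[-0.663, 0.499, 0.559], [0.383, 0.867, -0.32], [-0.644, 0.002, -0.765]]
wrist_force: [-0.1, -0.8, -0.7]
width: 23.0
finger_force: 30.0
```

```bash
python3 - <<'E'
from h import *
s=st(); print("tip",np.array(s["ee_pos"])-OFF,"tq",np.round(s["ft_torque"],2))
E
```

```text
t 14.03 pos [618.9 130.4  71.9] z [ 0.559 -0.32  -0.765] y [0.499 0.867 0.002] F [-0.1 -0.8 -0.7] w 23.0 ff 30.0 q [ 10.  35.  98. -63.  28.   3.]
tip [612.06203017 133.17774814   2.07231705] tq [ 0.26  0.28 -0.04]
```

Call:
{"method": "servo_tool", "body": {
  "steps": [
    [[0.0004,0,0.0005,0,0,0,0.0],[0.0008,0,0.001,0,0,0,0.0],[0.0012,0,0.0014,0,0,0,0.0],[0.0015,0,0.0018,0,0,0,0.0],[0.0015,0,0.0018,0,0,0,0.0]]
  ]
}}

```text
t: 14.65
ee_pos: [619.4, 130.3, 71.8]
tcp_rot: [[-0.66, 0.499, 0.561], [0.382, 0.866, -0.322], [-0.646, 0.002, -0.763]]
wrist_force: [-10.7, -1.1, 17.2]
width: 22.7
finger_force: 29.9
```

```bash
python3 - <<'E'
from h import *
s=st(); print("tip",np.array(s["ee_pos"])-OFF,"tq",np.round(s["ft_torque"],2))
E
```

```text
t 14.65 pos [619.4 130.3  71.8] z [ 0.561 -0.322 -0.763] y [0.499 0.866 0.002] F [-10.7  -1.1  17.2] w 22.7 ff 29.9 q [ 10.  36.  98. -64.  28.   4.]
tip [612.57031262 133.05093702   1.99867591] tq [-0.68  0.21 -0.54]
```

Call:
{"method": "servo_tool", "body": {
  "steps": [
    [[-0.0012,0,-0.0014,0,0,0,0.0],[-0.0012,0,-0.0014,0,0,0,0.02],[-0.0012,0,-0.0014,0,0,0,0.044],[-0.0012,0,-0.0014,0,0,0,0.048],[-0.0012,0,-0.0014,0,0,0,0.048]]
  ]
}}

```text
t: 15.28
ee_pos: [618.8, 130.4, 71.1]
tcp_rot: [[-0.663, 0.499, 0.558], [0.383, 0.867, -0.32], [-0.644, 0.002, -0.765]]
wrist_force: [-0.2, -0.4, -0.4]
width: 47.6
finger_force: 0.0
```

Call:
{"method": "servo_tool", "body": {
  "steps": [
    [[0,0,-0.01,0,0,0,0.048],[0,0,-0.03,0,0,0,0.048],[0,0,-0.06,0,0,0,0.048],[0,0,-0.1,0,0,0,0.048],[0,0,-0.13,0,0,0,0.048]]
  ]
}}

```text
t: 15.9
ee_pos: [545.2, 172.7, 172.5]
tcp_rot: [[-0.662, 0.498, 0.559], [0.383, 0.867, -0.319], [-0.644, 0.003, -0.765]]
wrist_force: [1.3, 0.5, 0.0]
width: 48.1
finger_force: 0.0
```

```bash
python3 - <<'E'
from h import *
s=st(); im=wsnap("w9"); sc=optics.get_image("scene"); cv2.imwrite("pics/scene9_raw.png",sc)
print("wrist exp collar/top",proj("wrist",[[613.5,133,48],[613.5,133,98]]).round(0).tolist(),"scene exp", proj("scene",[[613.5,133,48],[613.5,133,98]]).round(0).tolist())
def blob(im,c,r,thr=50):
    x0,y0=max(int(c[0]-r),0),max(int(c[1]-r),0); m=(im[y0:y0+2*r,x0:x0+2*r].max(2)<thr).astype(np.uint8)
    n,l,t,ce=cv2.connectedComponentsWithStats(m)
    for k in range(1,n):
        if t[k,4]>60: print("blob",t[k,:2]+[x0,y0],t[k,2:],(ce[k]+[x0,y0]).round(1))
blob(im,proj("wrist",[[613.5,133,73]])[0],60,40); print("scene"); blob(sc,proj("scene",[[613.5,133,73]])[0],30)
th=np.linspace(0,6.28,40)
for p in((614,133),):
  for n in("wrist","scene"):
    q=np.vstack([proj(n,np.c_[p[0]+12*np.cos(th),p[1]+12*np.sin(th),0*th+z]) for z in(50,92)]+[proj(n,np.c_[p[0]+9*np.cos(th),p[1]+9*np.sin(th),0*th+98])]); print(n,"exp handle box",q.min(0).round(1),q.max(0).round(1))
E
```

```text
t 15.9 pos [545.2 172.7 172.5] z [ 0.559 -0.319 -0.765] y [0.498 0.867 0.003] F [1.3 0.5 0. ] w 48.1 ff 0.0 q [ 17.  21. 103. -50.  38.  -7.]
wrist exp collar/top [[277.0, 171.0], [277.0, 223.0]] scene exp [[247.0, 246.0], [246.0, 230.0]]
blob [264 165] [  28   62 1540] [277.5 195.6]
blob [267 232] [16  6 65] [274.4 234.3]
scene
blob [245 208] [ 15  18 166] [251.8 215.2]
blob [253 208] [ 23  30 274] [266.2 222. ]
blob [227 211] [ 24  38 150] [240.  235.4]
wrist exp handle box [262.1 164.1] [292.8 228.4]
scene exp handle box [240.5 227.4] [251.8 248.9]
```

```bash
python3 -c "
from rig import bot
print(bot.close_job())"
```

```text
the job is handed in; nothing more can be done
None
```

I pushed the press home in the mount, moved the hitch pin from the die block through the mount and tongue until its collar seated (about 17 N), and handed the job in at about 16 s. The last camera check showed the pin upright and in place, but the interface returned no verdict.

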